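# Zero the length gauge with a stylus

### The arm

A 6-joint arm with a two-finger parallel gripper is mounted at the origin on the work surface. World frame = base frame: x ahead of the robot, y to its left, z up, the work surface at z = 0. Lengths are in m, angles in rad, forces in N, time in s.
With the tool pointing down it reaches from about 0.4 to 0.825 m from the base axis. Payload 7 kg.
Tool frame: the origin (TCP) lies at the centre of the arm's flange, where the gripper is bolted on; the fingertips stand 178 mm ahead of it and the grasp point (between the pads) lies arm.tcp_to_grasp ahead of it (arm.tcp_to_grasp is the distance from the TCP to the grasp point, in m); z points along the fingers, y is the direction in which the jaws open and shut (so a half turn about z gives the same grasp; the last joint's range is limited). The gripper opens to 88 mm and grips with 3 to 60 N. Pads are 19 mm wide; open, the fingers measure 130 mm over their backs; the gripper's body (78 mm by 193 mm) begins 47 mm behind the grasp point.
Start: joints at [1.612, 0.359, 0.012, 0, -1.224, -0.288], TCP at [0.165, 0.655, 0.405] pointing down, gripper open.
Joint ranges: [-3.07, 3.07], [-1.43, 2.12], [-1.02, 1.25], [-3.03, 1.67], [-3.05, -0], [-3.03, 3.03]. Speed limits (rad/s): [2.39, 2.39, 3.01, 3.14, 3.14, 3.14].

### API

Orientations are given as [roll, pitch, yaw] about the fixed x, y, z axes, in that order (R = Rz(yaw) Ry(pitch) Rx(roll)).
In Python, from station import arm gives the robot as it stands.
- The arm moves only by the tool move_arm, never from a script. Its argument "deltas" is a list of rows, each a list of 6 numbers: the shift along the world's x, y, z in mm, then the turn, a rotation vector about the world's x, y, z in degrees. In form: [[tx, ty, tz, ax, ay, az], ...]. A call has exactly 5 rows; each row shifts and turns the commanded pose from where the row before left it; what a row does not reach is not made up. A row lasts 1/12 s, in which the tool goes at most 41.7 mm and 7.16 degrees, less where a joint would pass 70% of its speed; a pose out of reach is approached as far as the arm can. A call with a gripper value outside its range is refused whole. "claw" is the closure in counts, from 0 (fully open) to 255 (shut), set as the call begins (left out, the last holds). The fingers move at their own pace and stop on an object; "squeeze" is the grip in N (left out, the last holds). Time passes only in rows, so rows that do not move let the fingers close, or fill a call up. It gives the time, the measured TCP pose, the force and the opening at its end, in the units of the state.
- arm.get_state(): the state, without advancing time (a new reading comes with each control period).
- arm.grab_frame(name): name is "scene" or "top"; returns the picture (480x640x3 uint8, red, green, blue); there is no depth.
- arm.calibration(name): a dict with "intrinsics" (3x3 intrinsics, pixels), "T" (4x4, takes a point from camera to world coordinates). Camera axes: x right, y up, looking along -z (the intrinsics and any distortion apply to the point x, -y, -z); pixel columns grow to the right and rows downward; lengths in m; the calibration is good to about 2 mm. A picture is of the moment at which its call begins. calibration takes no time and is no camera call.
- arm.job_done(): hands the job in, once; it reports no verdict.
Trained networks look in the newest picture that a camera, given by its name, has taken for a name from the list of things; names that differ only in an ending like _2 or _b are one class to them, and where a whole thing is asked for, a point or a joint stands for the part that bears it (a point fixed in the world has none). Each returns a list of dicts, best first, with "score" (0 to 1); they miss things now and then, are a little off and sometimes report something else, mostly with a low value. They report only what shows in the picture. A call takes as long as a camera call. They do not tell look-alikes from the thing itself.
- arm.spot_in(thing, camera): "xy" ([column, row] in pixels, amid what is visible of it).
- arm.masks_of(thing, camera): "pixels" (480x640 bool, what is visible of it) and "xy" ([column, row] in pixels, amid what is visible of it).
- arm.spot_point(thing, camera): "xy" ([column, row] in pixels: a listed point, or the origin of a listed thing).
The state is a dict: "t": time; "q": joint angles; "qd": joint speeds; "joint_efforts": joint torques, N m; "eef_pos": TCP position; "ee_rot": TCP orientation; "force": force on the tool from outside, world axes, zero at the start; "moment": the same for the moment, N m; "width": finger opening in m.
Only numpy, scipy, OpenCV 4.12 (cv2) and the standard library are available. Lean on these libraries where they do the work, as an engineer would, in place of code of your own. Each camera call takes 0.05 s, during which the arm holds its last target. There are 200 camera calls.

### The job

Zero the digital length gauge on the bench: slide its readout head until the jaws are fully closed, then take the thin-pointed stylus from the rack and, with the jaws still closed, push the small round recessed button right down with the stylus tip for a moment. Do not press the square button. Hang the stylus upright back in the rack slot it came from, and leave the other two rack tools hanging where they are.

Things in the scene. Friction and masses are not known exactly. Their poses are not given: they have to be found in the camera images.
- gauge: Length gauge, fixed to the bench: light hardwood block 74 (x) x 270 (y) x 40 mm high, with a steel beam along its y axis (18 mm wide, top 48 mm above the bench) that carries a sliding grey readout head. A steel fixed jaw (40 x 20 mm, top 76 mm above the bench) stands at the beam's -y end, its face at y = -112 mm. Origin: centre of the block's underside; z up.
- head (a joint): Gap between the moving jaw (a steel plate on the head's -y end) and the fixed jaw, in m: 0 = jaws fully closed, a hard stop; 0.10 = fully open. The head slides along the gauge's y axis, closing toward -y; about 2.5 N of friction, no spring; it stays where it is left.
- head_top (a point): Centre of the readout head's top face, 74 mm above the bench; moves with the head, axes as the gauge's. The head is a plain grey box 40 mm (x) x 84 mm (y) x 26 mm high (underside 48 mm above the bench, 8 mm over the wooden block), so it can be pinched from above across its 40 mm width. A dark display lies in the middle of its top, with a round well on the -y (jaw) side and a square well on the +y side.
- round_well (a point): Centre of the mouth of the round well, level with the head's top face, 29 mm from its centre toward the jaws. The well is 14 mm in diameter and vertical; its button (12 mm round, black) lies 5 mm below the mouth. Axes as the gauge's.
- zero_top (a point): Centre of the round zero button's top, 5 mm below the head's top face when not pressed; moves with the button.
- zero (a joint): Travel of the round zero button, in m: 0 = up, 0.003 = fully down. Spring: 1 N to start, 4 N fully down; springs back by itself.
- mode (a joint): Travel of the square mode button (12 mm square, 5 mm deep in a 14 mm square well, 29 mm from the head's centre away from the jaws), 0 = up, 0.003 = fully down. Not to be pressed.
- rack: Plywood tool rack, fixed: base 80 (x) x 216 (y) mm, 12 mm thick, two end boards, top plate from z = 90 to 100 mm and from x = -26 to +24 mm. Three slots, 14 mm wide, open toward -x, at y = -75, 0 and +75 mm; each runs in from the front edge (x = -26 mm) to x = +8 mm. A hand tool hangs in each by its collar, in any order, its axis at about x = -2 mm. Origin: centre of the underside; z up.
- stylus: Hand stylus, about 50 to 100 g, hanging upright: square dark wooden handle 16 x 16 mm (sides along its x and y) from z = 5 to 65 mm, brass collar 24 mm in diameter from z = 0 to 5 mm that rests on the rack's top plate, below it a steel shaft 9 mm in diameter to z = -50 mm, then a thin pin 5 mm in diameter to z = -75 mm. Origin: on the axis at the collar's underside; z along the handle, up.
- stylus_tip (a point): The flat end of the stylus's pin, 75 mm below the stylus's origin; axes as the stylus's.
- stylus_handle (a point): Middle of the stylus's handle on its axis, 35 mm above the collar's underside; axes as the stylus's. Pinch here, across two flat sides, from above.
- scraper: Another rack tool, same collar and shaft as the stylus, but with a wide flat handle (36 mm along its x, 12 mm thick, to z = 65 mm) and ending in a flat steel blade 20 mm wide and 25 mm long. Origin as the stylus's. Leave alone.
- burnisher: Another rack tool, same collar and shaft as the stylus, but with a round handle 16 mm in diameter topped by a 28 mm wooden ball (top at z = 65 mm) and ending in a steel ball 18 mm in diameter. Origin as the stylus's. Leave alone.
There are look-alikes about, which are no part of the job. What is shaped like the stylus but blue or green is not meant.

How it is judged:
By the outcome, as a careful person would: the job done as asked, in the order asked, and still so for the second after the job is handed in, with the robot touching nothing.
It also fails if it takes over 72 s, if anything falls off the work surface, if the arm or the gripper's body presses on something with over 40 N, if the wrist force passes 120 N, or if a joint passes its speed limit or range.

## Working session

There is one attempt and no reset: what is moved stays moved. The work goes in short steps, Python scripts to look and compute and a tool call to move; the robot and the scene stay as the last step left them, time stands still between calls to the robot, and variables do not carry over. Pictures are saved under pics/ and viewed, about 8 in all and at most 12, crops included, and the job is handed in when it is done.

Besides the shell and the picture viewer there is one more tool, called after "Call:" by a JSON object that holds its "name" and its "arguments", one argument or row to a line. move_arm: Moves the arm, as the interface text tells. Its arguments: {"type":"object","properties":{"deltas":{"type":"array","items":{"type":"array","items":{"type":"number"}}},"claw":{"type":"number"},"squeeze":{"type":"number"}},"required":["deltas"]}

```bash
mkdir -p pics; cat > h.py <<'E'
import numpy as np, cv2
from station import arm
def save(cam,name,crop=None,s=1):
    im=arm.grab_frame(cam)
    if crop: im=im[crop[1]:crop[3],crop[0]:crop[2]]
    im=cv2.resize(im,None,fx=s,fy=s,interpolation=cv2.INTER_CUBIC)
    cv2.imwrite('pics/'+name,im[:,:,::-1])
def ray(cam,xy):
    c=arm.calibration(cam);K=np.array(c['intrinsics']);T=np.array(c['T'])
    d=np.linalg.inv(K)@[xy[0],xy[1],1]; d=d*[1,-1,-1]
    return T[:3,3],T[:3,:3]@d
def atz(cam,xy,z):
    o,d=ray(cam,xy); return o+d*(z-o[2])/d[2]
def proj(cam,p):
    c=arm.calibration(cam);K=np.array(c['intrinsics']);T=np.array(c['T'])
    v=T[:3,:3].T@(np.array(p)-T[:3,3]); v=K@(v*[1,-1,-1]); return v[:2]/v[2]
E
python3 - <<'E'
from h import *
a=arm.grab_frame('scene');b=arm.grab_frame('top')
cv2.imwrite('pics/a.png',a[:,:,::-1]);cv2.imwrite('pics/b.png',b[:,:,::-1])
print(arm.tcp_to_grasp,arm.get_state())
for c in ('scene','top'):
    k=arm.calibration(c);print(c,np.round(k['T'],3).tolist(),np.round(k['intrinsics'],1).tolist(),[x for x in k if x not in('T','intrinsics')])
    for n in ('gauge','head_top','round_well','rack','stylus','stylus_handle','stylus_tip','scraper','burnisher'):
        print(c,n,[(np.round(r['xy'],1).tolist(),round(float(r['score']),2)) for r in arm.spot_point(n,c)])
E
```

```text
0.1593 {'t': 0.1, 'q': array([ 1.61211027e+00,  3.59321415e-01,  1.11330780e-02, -2.82570111e-04,
       -1.22409090e+00, -2.88131823e-01]), 'qd': array([ 0.00177589, -0.00173152,  0.0022634 ,  0.00076436,  0.00176306,
       -0.00036214]), 'joint_efforts': array([-1.60449283e-03, -5.84163058e+01,  2.93752635e+01,  7.01559439e+00,
        1.02114133e-02, -4.48985190e-05]), 'eef_pos': array([0.16486024, 0.65437902, 0.4038093 ]), 'ee_rot': array([ 3.14009538e+00, -1.66726515e-04, -2.46913970e-01]), 'force': array([0.02246667, 1.10452764, 0.0320707 ]), 'moment': array([ 0.05299676, -0.02127457, -0.01620301]), 'width': 0.08763291840256768}
scene [[0.822, -0.45, 0.35, 0.888], [0.57, 0.647, -0.507, -0.461], [0.002, 0.616, 0.788, 0.882], [0.0, 0.0, 0.0, 1.0]] [[591.7, 0.0, 317.8], [0.0, 591.7, 243.6], [0.0, 0.0, 1.0]] []
scene gauge [([275.8, 356.8], 0.92)]
scene head_top [([276.8, 329.1], 0.95)]
scene round_well [([268.0, 344.1], 0.69)]
scene rack [([380.6, 188.1], 0.7)]
scene stylus [([379.0, 236.6], 0.96), ([416.9, 214.4], 0.71), ([377.2, 182.4], 0.66), ([337.2, 215.5], 0.59)]
scene styl
[... 242 characters left out ...]
 0.999, -0.043, 0.509], [-1.0, -0.024, 0.016, 0.06], [0.015, 0.043, 0.999, 1.019], [0.0, 0.0, 0.0, 1.0]] [[489.7, 0.0, 326.0], [0.0, 489.7, 244.7], [0.0, 0.0, 1.0]] []
top gauge [([409.5, 234.4], 0.77)]
top head_top [([411.1, 233.9], 0.79)]
top round_well [([423.7, 228.3], 0.56)]
top rack [([205.3, 261.8], 0.62), ([191.1, 261.2], 0.51)]
top stylus [([285.4, 220.9], 0.62), ([242.7, 201.7], 0.61), ([284.2, 260.0], 0.5)]
top stylus_handle [([408.9, 236.3], 0.73), ([235.4, 198.0], 0.72), ([284.5, 218.8], 0.61), ([228.1, 249.7], 0.57), ([281.1, 256.8], 0.48)]
top stylus_tip [([245.0, 210.1], 0.57), ([201.2, 262.2], 0.45)]
top scraper [([229.9, 251.0], 0.17)]
top burnisher [([153.1, 272.5], 0.52)]
```

View pics/a.png

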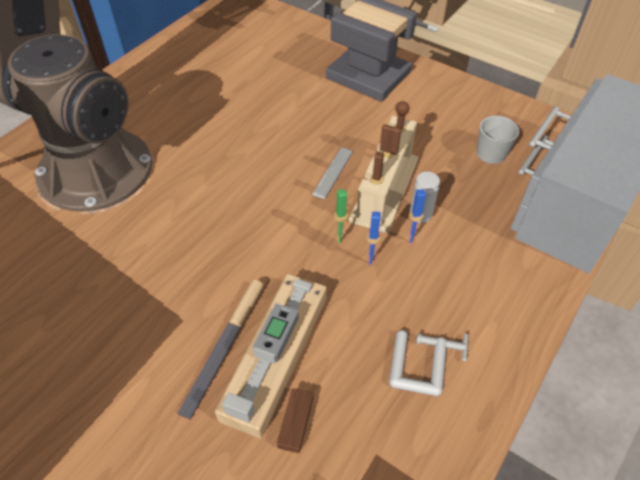

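View pics/b.png

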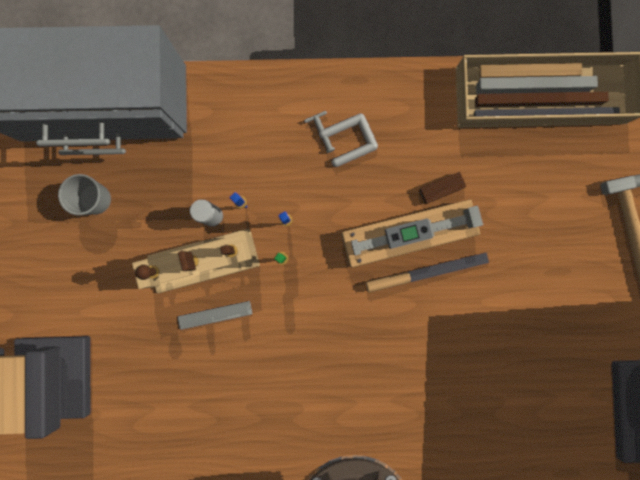

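The scene view shows three tools in the rack: stylus candidate at (378,165), scraper (390,138) and burnisher (403,108). The look-alikes are green at (342,205) and blue at (375,225) and (418,205). The gauge head is at (277,329) and the fixed jaw at (238,405). I take the dark-handled tool at scene (378,165), top (227,250), and check it in a crop.

```bash
python3 - <<'E'
from h import *
a=arm.grab_frame('scene');b=arm.grab_frame('top')
f=lambda im,x,y,w,h,s:cv2.resize(im[y:y+h,x:x+w],(w*s,h*s),interpolation=cv2.INTER_CUBIC)
A=f(a,320,95,120,180,3);B=f(b,125,190,170,110,3);G=f(b,335,190,170,110,3)
out=np.zeros((660,880,3),np.uint8);out[:540,:360]=A;out[:330,365:875]=B;out[330:660,365:875]=G
out=cv2.resize(out,(800,600));cv2.imwrite('pics/c.png',out[:,:,::-1])
for n,z in(('head_top',.074),('round_well',.074),('gauge',0)):
    for c in('scene','top'):
        r=arm.spot_point(n,c)[0];print(n,c,atz(c,r['xy'],z).round(4))
for nm,s,t,z in (('stylus top',(378,153),(227,249),.165),('scr',(391,126),(186,261),.165),('burn',(403,104),(144,271),.165)):
    print(nm,atz('scene',s,z).round(3),atz('top',t,z).round(3))
E
```

```text
head_top scene [ 0.5708 -0.112   0.074 ]
head_top top [ 0.571  -0.1187  0.074 ]
round_well scene [ 0.5748 -0.1436  0.074 ]Traceback (most recent call last):
  File "<stdin>", line 9, in <module>
IndexError: list index out of range
```

View pics/c.png

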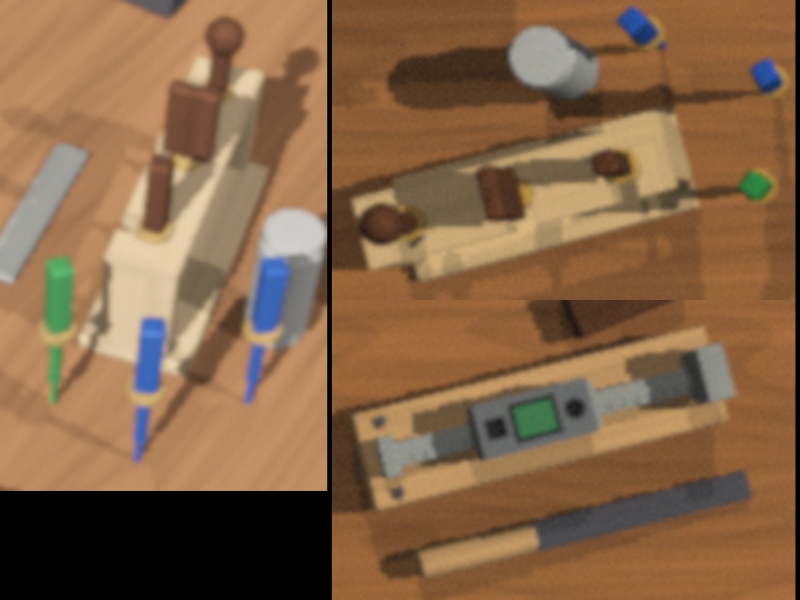

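The crop confirms it: the tool at the right end of the rack has a slim square dark handle, so it is the stylus. The middle tool has the flat handle and the left one the ball. Now I fit the poses.

```bash
cat >> h.py <<'E'
from scipy.optimize import least_squares
def tri(ps):
    A=np.zeros((3,3));b=np.zeros(3);
    R=[(o,d/np.linalg.norm(d)) for o,d in (ray(c,p) for c,p in ps)]
    for o,d in R:
        M=np.eye(3)-np.outer(d,d);A+=M;b+=M@o
    x=np.linalg.solve(A,b);return x,[np.linalg.norm((np.eye(3)-np.outer(d,d))@(x-o)) for o,d in R]
E
python3 - <<'E'
from h import *
for nm,s,t in (('sty top',(378.7,153.7),(225.1,249.8)),('sty collar',(376.8,180),(231.5,250.3)),('scr',(391.5,127.3),(183.7,260.5)),('ballc',(402.5,109),(144,271.8))):
    print(nm,*[np.round(v,4) for v in tri([('scene',s),('top',t)])])
g=lambda x,y:((x-332)/2.727+335,(y-300)/2.727+190)
P=[((-37,135,40),g(378,508)),((37,135,40),g(355,413)),((37,-135,40),g(705,330)),((-37,-135,40),g(728,418))]
H=[((0,0,74),g(536,418)),((0,-29,74),g(576,408)),((0,29,74),g(497,428))]
def w(p,l,dy=0):
    l=np.array(l)/1000.;c,s=np.cos(p[2]),np.sin(p[2]);y=l[1]+dy
    return [p[0]+c*l[0]-s*y,p[1]+s*l[0]+c*y,l[2]]
res=lambda p:np.concatenate([proj('top',w(p,l))-q for l,q in P]+[proj('top',w(p,l,p[3]))-q for l,q in H])
r=least_squares(res,[.57,-.12,.2,0]);print(r.x,np.round(r.fun,1)); p=r.x
print('head',w(p,(0,0,74),p[3]),'scene px',proj('scene',w(p,(0,0,74),p[3])),'gap',-.112+0, 'head at close y? now',p[3])
for n,d in(('round_well',-29),('gauge',None)): 
    print(n,w(p,(0,d or 0,74),p[3]),proj('scene',w(p,(0,d or 0,74),p[3])))
E
```

```text
sty top [0.5426 0.2225 0.1664] [0.0016 0.0016]
sty collar [0.5441 0.2231 0.1013] [0.0019 0.0019]
scr [0.526  0.2944 0.1668] [0.0018 0.0018]
ballc [0.5083 0.3689 0.1505] [0.0021 0.0021]
[ 0.57076291 -0.12924273  0.21792133  0.01102754] [-0.5  0.8 -1.  -0.3  0.4 -1.8  1.2  1.5  0.1 -0.1 -0.1 -0.  -0.1 -0.2]
head [np.float64(0.568378751652288), np.float64(-0.11847601123143832), np.float64(0.074)] scene px [273.64401247 328.62755725] gap -0.112 head at close y? now 0.011027535462476054
round_well [np.float64(0.5746485684970457), np.float64(-0.1467901313260694), np.float64(0.074)] [265.66019496 343.99040011]
gauge [np.float64(0.568378751652288), np.float64(-0.11847601123143832), np.float64(0.074)] [273.64401247 328.62755725]
```

Call:
{"name": "move_arm", "arguments": {
  "deltas": [
    [16.1,-30.9,10,0,0,-2.54],
    [16.1,-30.9,10,0,0,-2.54],
    [16.1,-30.9,10,0,0,-2.54],
    [16.1,-30.9,10,0,0,-2.54],
    [16.1,-30.9,0,0,0,-2.54]
  ],
  "claw": 0,
  "squeeze": 20
}}

```text
t: 1.72
eef_pos: [0.2461, 0.4989, 0.4468]
ee_rot: [-3.138, 0.0, -0.47]
force: [0.0, 0.5, 0.6]
width: 0.0877
```

Call:
{"name": "move_arm", "arguments": {
  "deltas": [
    [16.1,-30.9,0,0,0,-2.54],
    [16.1,-30.9,0,0,0,-2.54],
    [16.1,-30.9,0,0,0,-2.54],
    [16.1,-30.9,0,0,0,-2.54],
    [16.1,-30.9,0,0,0,-2.54]
  ]
}}

```text
t: 2.13
eef_pos: [0.3263, 0.3438, 0.445]
ee_rot: [-3.141, 0.0, -0.692]
force: [0.4, 0.3, -0.1]
width: 0.0876
```

Call:
{"name": "move_arm", "arguments": {
  "deltas": [
    [16.1,-30.9,0,0,0,-2.54],
    [16.1,-30.9,0,0,0,-2.54],
    [16.1,-30.9,0,0,0,-2.54],
    [16.1,-30.9,0,0,0,-2.54],
    [16.1,-30.9,0,0,0,-2.54]
  ]
}}

```text
t: 2.55
eef_pos: [0.4067, 0.1893, 0.4451]
ee_rot: [-3.14, 0.0, -0.914]
force: [0.1, 0.2, -0.4]
width: 0.0875
```

Call:
{"name": "move_arm", "arguments": {
  "deltas": [
    [16.1,-30.9,0,0,0,-2.54],
    [16.1,-30.9,0,0,0,-2.54],
    [16.1,-30.9,0,0,0,-2.54],
    [16.1,-30.9,0,0,0,-2.54],
    [16.1,-30.9,0,0,0,-2.54]
  ]
}}

```text
t: 2.97
eef_pos: [0.4873, 0.0347, 0.4451]
ee_rot: [-3.141, 0.0, -1.135]
force: [0.3, 0.8, 0.1]
width: 0.0873
```

Call:
{"name": "move_arm", "arguments": {
  "deltas": [
    [16.1,-30.9,-25,0,0,-2.54],
    [16.1,-30.9,-25,0,0,-2.54],
    [16.1,-30.9,-25,0,0,-2.54],
    [16.1,-30.9,-25,0,0,-2.54],
    [16.1,-30.9,-25,0,0,-2.54]
  ]
}}

```text
t: 3.38
eef_pos: [0.5656, -0.1153, 0.3223]
ee_rot: [-3.141, -0.0, -1.357]
force: [-0.0, 0.7, 1.0]
width: 0.0875
```

Call:
{"name": "move_arm", "arguments": {
  "deltas": [
    [0,0,0,0,0,0],
    [0,0,0,0,0,0],
    [0,0,0,0,0,0],
    [0,0,0,0,0,0],
    [0,0,0,0,0,0]
  ]
}}

```text
t: 3.8
eef_pos: [0.5651, -0.1126, 0.3247]
ee_rot: [-3.139, -0.0, -1.353]
force: [0.7, 0.3, -0.9]
width: 0.0876
```

Call:
{"name": "move_arm", "arguments": {
  "deltas": [
    [1.6,-3,-20,0,0,0],
    [1.6,-3,-20,0,0,0],
    [0,0,-20,0,0,0],
    [0,0,-20,0,0,0],
    [0,0,-18,0,0,0]
  ]
}}

```text
t: 4.22
eef_pos: [0.5683, -0.1185, 0.2256]
ee_rot: [-3.139, -0.0, -1.353]
force: [-0.3, -0.2, -0.2]
width: 0.0874
```

Call:
{"name": "move_arm", "arguments": {
  "deltas": [
    [0,0,0,0,0,0],
    [0,0,0,0,0,0],
    [0,0,0,0,0,0],
    [0,0,0,0,0,0],
    [0,0,0,0,0,0]
  ],
  "claw": 255
}}

```text
t: 4.63
eef_pos: [0.5688, -0.1194, 0.2267]
ee_rot: [-3.139, -0.0, -1.355]
force: [-0.1, -0.3, -1.1]
width: 0.06
```

Call:
{"name": "move_arm", "arguments": {
  "deltas": [
    [0,0,0,0,0,0],
    [0,0,0,0,0,0],
    [0,0,0,0,0,0],
    [0,0,0,0,0,0],
    [0,0,0,0,0,0]
  ]
}}

```text
t: 5.05
eef_pos: [0.5692, -0.1194, 0.2258]
ee_rot: [-3.139, -0.0, -1.354]
force: [3.8, 1.8, 1.0]
width: 0.0397
```

Call:
{"name": "move_arm", "arguments": {
  "deltas": [
    [2.2,-9.8,0,0,0,0],
    [2.2,-9.8,0,0,0,0],
    [2.2,-9.8,0,0,0,0],
    [2.2,-9.8,0,0,0,0],
    [2.2,-9.8,0,0,0,0]
  ]
}}

```text
t: 5.47
eef_pos: [0.5804, -0.1686, 0.2258]
ee_rot: [-3.139, -0.0, -1.354]
force: [5.2, 3.7, 0.9]
width: 0.0399
```

Call:
{"name": "move_arm", "arguments": {
  "deltas": [
    [0.65,-2.93,0,0,0,0],
    [0.65,-2.93,0,0,0,0],
    [0.65,-2.93,0,0,0,0],
    [0.65,-2.93,0,0,0,0],
    [0.65,-2.93,0,0,0,0]
  ]
}}

```text
t: 5.88
eef_pos: [0.5837, -0.1829, 0.2258]
ee_rot: [-3.139, -0.0, -1.354]
force: [5.2, 4.0, 0.8]
width: 0.0399
```

Call:
{"name": "move_arm", "arguments": {
  "deltas": [
    [0.43,-1.95,0,0,0,0],
    [0.43,-1.95,0,0,0,0],
    [0.43,-1.95,0,0,0,0],
    [0,0,0,0,0,0],
    [0,0,0,0,0,0]
  ]
}}

```text
t: 6.3
eef_pos: [0.5851, -0.189, 0.2258]
ee_rot: [-3.139, -0.001, -1.354]
force: [5.9, 1.3, 0.7]
width: 0.0399
```

```bash
python3 - <<'E'
from h import *
save('top','d.png',(380,180,500,270),6)
print(arm.get_state()['force'])
E
```

```text
[5.91071827 1.37543139 0.47249576]
```

View pics/d.png

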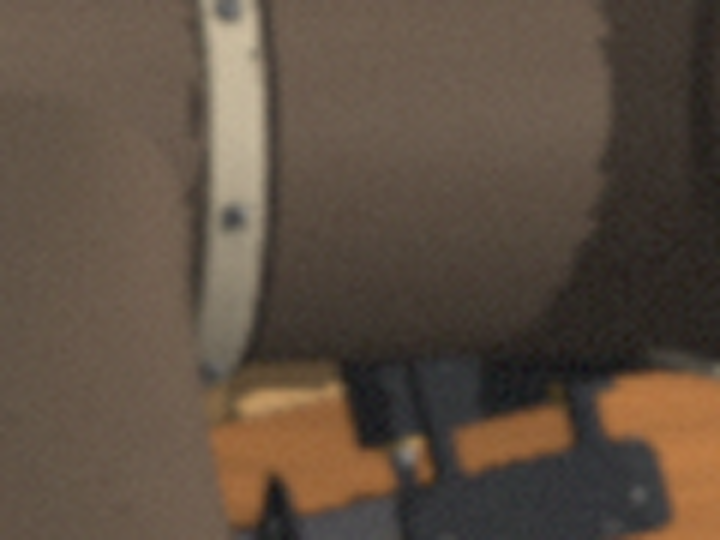

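The arm hides the jaws in the top view, so I continue by force.

Call:
{"name": "move_arm", "arguments": {
  "deltas": [
    [0.33,-1.46,0,0,0,0],
    [0.33,-1.46,0,0,0,0],
    [0.33,-1.46,0,0,0,0],
    [0,0,0,0,0,0],
    [0,0,0,0,0,0]
  ]
}}

```text
t: 6.77
eef_pos: [0.5861, -0.1932, 0.2258]
ee_rot: [-3.139, -0.001, -1.354]
force: [6.4, 2.0, 0.6]
width: 0.0396
```

Call:
{"name": "move_arm", "arguments": {
  "deltas": [
    [0.33,-1.46,0,0,0,0],
    [0.33,-1.46,0,0,0,0],
    [0.33,-1.46,0,0,0,0],
    [0,0,0,0,0,0],
    [0,0,0,0,0,0]
  ]
}}

```text
t: 7.18
eef_pos: [0.5865, -0.1953, 0.2257]
ee_rot: [-3.139, 0.002, -1.354]
force: [3.0, 18.9, 7.5]
width: 0.0399
```

Hard stop reached (18.9 N). I release and rise.

Call:
{"name": "move_arm", "arguments": {
  "deltas": [
    [0,0,0,0,0,0],
    [0,0,0,0,0,0],
    [0,0,0,0,0,0],
    [0,0,0,0,0,0],
    [0,0,0,0,0,0]
  ],
  "claw": 0
}}

```text
t: 7.6
eef_pos: [0.5854, -0.1982, 0.2249]
ee_rot: [3.141, 0.0, -1.356]
force: [0.0, 0.0, -0.6]
width: 0.0675
```

Call:
{"name": "move_arm", "arguments": {
  "deltas": [
    [0,0,15,0,0,0],
    [0,0,40,0,0,0],
    [0,0,40,0,0,0],
    [0,0,40,0,0,0],
    [0,0,40,0,0,0]
  ]
}}

```text
t: 8.02
eef_pos: [0.5852, -0.1982, 0.402]
ee_rot: [3.141, 0.0, -1.356]
force: [1.1, 0.5, -0.1]
width: 0.0873
```

Call:
{"name": "move_arm", "arguments": {
  "deltas": [
    [-2.8,28,0,0,0,0.08],
    [-2.8,28,0,0,0,0.08],
    [-2.8,28,0,0,0,0.08],
    [-2.8,28,0,0,0,0.08],
    [-2.8,28,0,0,0,0.08]
  ]
}}

```text
t: 8.43
eef_pos: [0.5713, -0.0571, 0.4002]
ee_rot: [3.141, 0.0, -1.349]
force: [0.5, 0.7, -0.4]
width: 0.0877
```

Call:
{"name": "move_arm", "arguments": {
  "deltas": [
    [-2.8,28,0,0,0,0.08],
    [-2.8,28,0,0,0,0.08],
    [-2.8,28,0,0,0,0.08],
    [-2.8,28,0,0,0,0.08],
    [-2.8,28,0,0,0,0.08]
  ]
}}

```text
t: 8.85
eef_pos: [0.5574, 0.0831, 0.4002]
ee_rot: [3.141, -0.0, -1.342]
force: [0.3, -0.3, -0.1]
width: 0.0877
```

Call:
{"name": "move_arm", "arguments": {
  "deltas": [
    [-2.8,28,0,0,0,0.08],
    [-2.8,28,0,0,0,0.08],
    [-2.8,28,0,0,0,0.08],
    [-2.8,28,0,0,0,0.08],
    [-2.8,28,0,0,0,0.08]
  ]
}}

```text
t: 9.27
eef_pos: [0.5435, 0.2231, 0.4001]
ee_rot: [3.141, -0.0, -1.335]
force: [0.6, -0.6, -0.1]
width: 0.0875
```

```bash
python3 - <<'E'
from h import *
arm.grab_frame('top');arm.grab_frame('scene')
b=arm.grab_frame('top');a=arm.grab_frame('scene')
f=lambda im,x,y,w,h,s:cv2.resize(im[y:y+h,x:x+w],(w*s,h*s),interpolation=cv2.INTER_CUBIC)
out=np.vstack([f(b,385,195,110,60,5),f(a,200,310,110,60,5)])  # 550 x 600
cv2.imwrite('pics/e.png',out[:,:,::-1])
for c in('scene','top'):
    for n in('round_well','head_top','zero_top'):
        for r in arm.spot_point(n,c)[:1]: print(c,n,np.round(r['xy'],1),atz(c,r['xy'],.069 if n=='zero_top' else .074).round(4),round(r['score'],2))
s=arm.get_state();print(s['eef_pos'],s['ee_rot'])
E
```

```text
scene round_well [244.6 387.3] [ 0.5929 -0.2202  0.074 ] 0.81
scene head_top [255.9 368.3] [ 0.5876 -0.1871  0.074 ] 0.9
scene zero_top [247.8 391. ] [ 0.5986 -0.2205  0.069 ] 0.43
top round_well [462.2 218.7] [ 0.5941 -0.2213  0.074 ] 0.93
top head_top [445.  224.5] [ 0.5836 -0.1873  0.074 ] 0.95
top zero_top [460.7 219.4] [ 0.5933 -0.2198  0.069 ] 0.6
[0.54399119 0.22124147 0.40031484] [-3.14151165e+00  4.18595245e-05 -1.33540367e+00]
```

View pics/e.png

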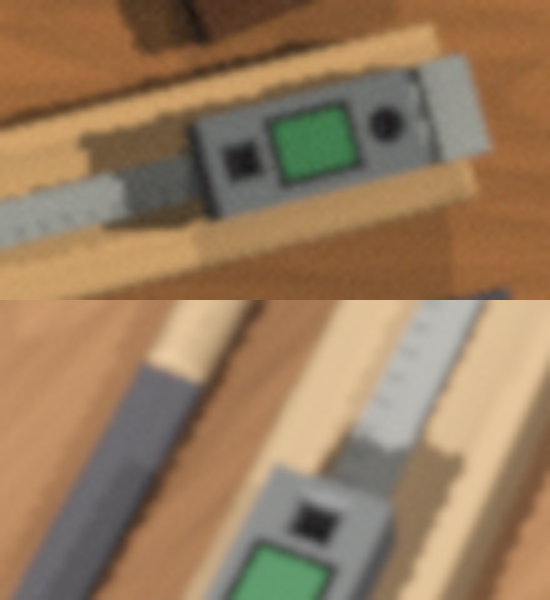

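The crop shows the head tight against the fixed jaw, with the round well at top pixel (462,220), about (0.5925, -0.221). Next is the stylus.

Call:
{"name": "move_arm", "arguments": {
  "deltas": [
    [-0.5,1.5,-22,0,0,0],
    [0,0,-22,0,0,0],
    [0,0,-22,0,0,0],
    [0,0,-20,0,0,0],
    [0,0,-20,0,0,0]
  ]
}}

```text
t: 10.18
eef_pos: [0.5434, 0.2229, 0.2934]
ee_rot: [-3.141, 0.0, -1.335]
force: [0.1, -0.1, -0.4]
width: 0.0875
```

Call:
{"name": "move_arm", "arguments": {
  "deltas": [
    [0,0,0,0,0,0],
    [0,0,0,0,0,0],
    [0,0,0,0,0,0],
    [0,0,0,0,0,0],
    [0,0,0,0,0,0]
  ],
  "claw": 255,
  "squeeze": 30
}}

```text
t: 10.6
eef_pos: [0.5437, 0.2238, 0.2957]
ee_rot: [-3.139, 0.001, -1.334]
force: [-0.2, -0.5, 0.0]
width: 0.0598
```

Call:
{"name": "move_arm", "arguments": {
  "deltas": [
    [0,0,0,0,0,0],
    [0,0,0,0,0,0],
    [0,0,0,0,0,0],
    [0,0,0,0,0,0],
    [0,0,0,0,0,0]
  ]
}}

```text
t: 11.02
eef_pos: [0.5433, 0.2236, 0.2943]
ee_rot: [-3.142, -0.0, -1.334]
force: [-1.0, 0.5, -0.6]
width: 0.0265
```

Call:
{"name": "move_arm", "arguments": {
  "deltas": [
    [0,0,0,0,0,0],
    [0,0,0,0,0,0],
    [0,0,0,0,0,0],
    [0,0,0,0,0,0],
    [0,0,0,0,0,0]
  ]
}}

```text
t: 11.43
eef_pos: [0.5433, 0.2236, 0.2941]
ee_rot: [3.141, -0.0, -1.334]
force: [-0.1, 0.5, -0.6]
width: 0.0157
```

Call:
{"name": "move_arm", "arguments": {
  "deltas": [
    [0,0,15,0,0,0],
    [0,0,35,0,0,0],
    [0,0,40,0,0,0],
    [0,0,40,0,0,0],
    [0,0,35,0,0,0]
  ]
}}

```text
t: 11.85
eef_pos: [0.5432, 0.2234, 0.462]
ee_rot: [-3.14, 0.0, -1.334]
force: [0.7, 1.3, 0.5]
width: 0.0154
```

Call:
{"name": "move_arm", "arguments": {
  "deltas": [
    [3.3,-29.6,0,0,0,-0.08],
    [3.3,-29.6,0,0,0,-0.08],
    [3.3,-29.6,0,0,0,-0.08],
    [3.3,-29.6,0,0,0,-0.08],
    [3.3,-29.6,0,0,0,-0.08]
  ]
}}

```text
t: 12.27
eef_pos: [0.5596, 0.0743, 0.4593]
ee_rot: [-3.141, 0.0, -1.341]
force: [1.2, -0.1, -1.3]
width: 0.016
```

Call:
{"name": "move_arm", "arguments": {
  "deltas": [
    [3.3,-29.6,0,0,0,-0.08],
    [3.3,-29.6,0,0,0,-0.08],
    [3.3,-29.6,0,0,0,-0.08],
    [3.3,-29.6,0,0,0,-0.08],
    [3.3,-29.6,0,0,0,-0.08]
  ]
}}

```text
t: 12.68
eef_pos: [0.5762, -0.0738, 0.4593]
ee_rot: [-3.141, 0.0, -1.348]
force: [1.0, 0.7, -0.9]
width: 0.0157
```

Call:
{"name": "move_arm", "arguments": {
  "deltas": [
    [3.3,-29.6,0,0,0,-0.08],
    [3.3,-29.6,-20,0,0,-0.08],
    [3.3,-29.6,-20,0,0,-0.08],
    [3.3,-29.6,-20,0,0,-0.08],
    [3.3,-29.6,-20,0,0,-0.08]
  ]
}}

```text
t: 13.1
eef_pos: [0.5927, -0.2218, 0.3784]
ee_rot: [-3.141, -0.0, -1.355]
force: [0.9, 0.4, -0.0]
width: 0.0161
```

Call:
{"name": "move_arm", "arguments": {
  "deltas": [
    [0,0,0,0,0,0],
    [0,0,0,0,0,0],
    [0,0,0,0,0,0],
    [0,0,0,0,0,0],
    [0,0,0,0,0,0]
  ]
}}

```text
t: 13.52
eef_pos: [0.5931, -0.2194, 0.3804]
ee_rot: [-3.14, -0.001, -1.354]
force: [-0.6, -0.2, -0.1]
width: 0.0158
```

```bash
python3 - <<'E'
from h import *
a=arm.grab_frame('scene');arm.grab_frame('top')
s=arm.get_state();print(s['eef_pos'],s['ee_rot'],s['force'])
p=s['eef_pos'];print('expected tip px',proj('scene',p-[0,0,.1593+.110]),'well px',proj('scene',[.5925,-.2211,.074]))
for n in('stylus_tip','stylus','stylus_handle','round_well'):
  for c in('scene','top'):
    print(n,c,[(np.round(r['xy'],1).tolist(),round(r['score'],2)) for r in arm.spot_point(n,c)[:4]])
cv2.imwrite('pics/f.png',cv2.resize(a[230:430,170:330],None,fx=3.7,fy=3,interpolation=cv2.INTER_CUBIC)[:,:,::-1])
E
```

```text
[ 0.59302451 -0.21947064  0.38025551] [-3.13995542e+00 -4.47754814e-04 -1.35377587e+00] [-0.06783257  0.04208498 -0.62354251]
expected tip px [242.48515742 375.79316403] well px [243.99384974 387.63004265]
stylus_tip scene [([407.2, 240.9], 0.94), ([336.8, 252.2], 0.82), ([368.3, 262.4], 0.63), ([242.6, 376.4], 0.54)]
stylus_tip top [([287.4, 220.7], 0.94), ([291.8, 253.4], 0.89), ([244.8, 208.8], 0.69)]
stylus scene [([405.7, 208.4], 0.89), ([376.3, 253.4], 0.82), ([239.4, 350.8], 0.65), ([328.3, 268.2], 0.62)]
stylus top [([315.6, 248.1], 0.95), ([282.1, 219.6], 0.74), ([193.9, 260.2], 0.18)]
stylus_handle scene [([402.5, 194.2], 0.93), ([312.2, 266.1], 0.71), ([400.4, 256.2], 0.57), ([237.3, 333.2], 0.46)]
stylus_handle top [([200.6, 238.8], 0.96), ([274.4, 200.8], 0.69), ([327.6, 262.5], 0.63)]
round_well scene [([245.7, 387.7], 0.91), ([273.4, 352.9], 0.23)]
round_well top []
```

View pics/f.png

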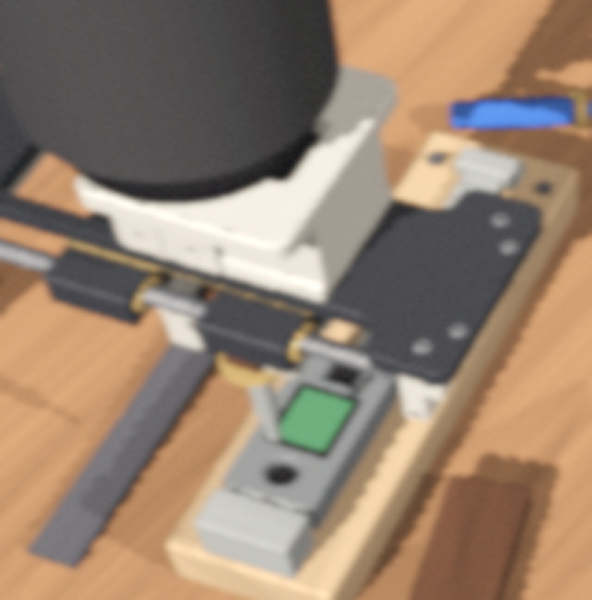

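The pin shows at crop (268,420), above the round well at (280,472). A blue look-alike now lies at about (308,268), so I check the whole scene.

```bash
python3 - <<'E'
from h import *
b=arm.grab_frame('top');a=arm.grab_frame('scene')
f=lambda im,x,y,w,h,s:cv2.resize(im[y:y+h,x:x+w],None,fx=s,fy=s,interpolation=cv2.INTER_CUBIC)
out=np.hstack([f(a,240,80,200,300,2),f(b,120,160,200,150,2).repeat(2,0)[:600]*0+0]) if 0 else np.hstack([f(a,240,90,200,200,2),f(b,120,160,200,200,2)])
cv2.imwrite('pics/g.png',out[:,:,::-1])
E
```

```text
(no output)
```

View pics/g.png

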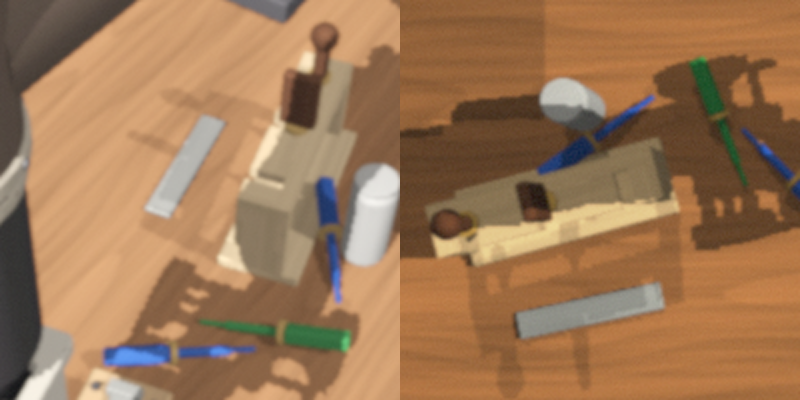

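All three coloured look-alikes, which had stood loose on their pins, now lie on the bench. The rack tools are undisturbed and the stylus slot is clear. Tip and well agree to within about 2 mm, so I press by force.

Call:
{"name": "move_arm", "arguments": {
  "deltas": [
    [0.3,-1.3,-8,0,0,0],
    [0,0,-10,0,0,0],
    [0,0,-10,0,0,0],
    [0,0,-8,0,0,0],
    [0,0,-4,0,0,0]
  ]
}}

```text
t: 14.53
eef_pos: [0.5927, -0.2216, 0.3369]
ee_rot: [3.139, 0.001, -1.355]
force: [-0.5, 0.6, 1.5]
width: 0.0159
```

Call:
{"name": "move_arm", "arguments": {
  "deltas": [
    [0,0,-1,0,0,0],
    [0,0,-1,0,0,0],
    [0,0,0,0,0,0],
    [0,0,0,0,0,0],
    [0,0,0,0,0,0]
  ]
}}

```text
t: 14.95
eef_pos: [0.5933, -0.2217, 0.3377]
ee_rot: [-3.141, -0.0, -1.355]
force: [-1.1, 0.3, 0.2]
width: 0.0156
```

Call:
{"name": "move_arm", "arguments": {
  "deltas": [
    [0,0,-1,0,0,0],
    [0,0,-1,0,0,0],
    [0,0,0,0,0,0],
    [0,0,0,0,0,0],
    [0,0,0,0,0,0]
  ]
}}

```text
t: 15.37
eef_pos: [0.5933, -0.2217, 0.3355]
ee_rot: [-3.141, -0.0, -1.355]
force: [-0.0, -0.4, 2.5]
width: 0.0156
```

Call:
{"name": "move_arm", "arguments": {
  "deltas": [
    [0,0,-1,0,0,0],
    [0,0,0,0,0,0],
    [0,0,0,0,0,0],
    [0,0,0,0,0,0],
    [0,0,0,0,0,0]
  ]
}}

```text
t: 15.78
eef_pos: [0.5933, -0.2217, 0.3348]
ee_rot: [-3.141, -0.001, -1.355]
force: [-0.2, 0.2, 5.6]
width: 0.0161
```

Call:
{"name": "move_arm", "arguments": {
  "deltas": [
    [0,0,-1,0,0,0],
    [0,0,0,0,0,0],
    [0,0,0,0,0,0],
    [0,0,0,0,0,0],
    [0,0,0,0,0,0]
  ]
}}

```text
t: 16.2
eef_pos: [0.5933, -0.2217, 0.3345]
ee_rot: [-3.14, -0.001, -1.355]
force: [-1.8, 0.8, 9.6]
width: 0.0159
```

Call:
{"name": "move_arm", "arguments": {
  "deltas": [
    [0,0,-1,0,0,0],
    [0,0,0,0,0,0],
    [0,0,0,0,0,0],
    [0,0,0,0,0,0],
    [0,0,0,0,0,0]
  ]
}}

```text
t: 16.62
eef_pos: [0.5933, -0.2218, 0.3342]
ee_rot: [-3.14, -0.001, -1.354]
force: [-2.5, 2.0, 14.6]
width: 0.0161
```

Bottomed: force rose stiffly to 14.6 N with the tip at about 0.065. Now up and back to the rack.

Call:
{"name": "move_arm", "arguments": {
  "deltas": [
    [0,0,8,0,0,0],
    [0,0,30,0,0,0],
    [0,0,35,0,0,0],
    [0,0,35,0,0,0],
    [0,0,22,0,0,0]
  ]
}}

```text
t: 17.03
eef_pos: [0.5933, -0.2218, 0.4657]
ee_rot: [-3.139, -0.001, -1.355]
force: [0.9, -1.2, -0.5]
width: 0.0157
```

Call:
{"name": "move_arm", "arguments": {
  "deltas": [
    [-3.3,29.7,0,0,0,0.08],
    [-3.3,29.7,0,0,0,0.08],
    [-3.3,29.7,0,0,0,0.08],
    [-3.3,29.7,0,0,0,0.08],
    [-3.3,29.7,0,0,0,0.08]
  ]
}}

```text
t: 17.45
eef_pos: [0.5761, -0.0719, 0.4617]
ee_rot: [3.141, 0.001, -1.348]
force: [1.1, -0.3, 0.1]
width: 0.0158
```

Call:
{"name": "move_arm", "arguments": {
  "deltas": [
    [-3.3,29.7,0,0,0,0.08],
    [-3.3,29.7,0,0,0,0.08],
    [-3.3,29.7,0,0,0,0.08],
    [-3.3,29.7,0,0,0,0.08],
    [-3.3,29.7,0,0,0,0.08]
  ]
}}

```text
t: 17.87
eef_pos: [0.5596, 0.0768, 0.4618]
ee_rot: [3.141, 0.0, -1.341]
force: [0.5, 0.5, -0.0]
width: 0.0157
```

Call:
{"name": "move_arm", "arguments": {
  "deltas": [
    [-3.3,29.7,0,0,0,0.08],
    [-3.3,29.7,0,0,0,0.08],
    [-3.3,29.7,0,0,0,0.08],
    [-3.3,29.7,0,0,0,0.08],
    [-3.3,29.7,0,0,0,0.08]
  ]
}}

```text
t: 18.28
eef_pos: [0.5431, 0.2253, 0.4618]
ee_rot: [3.141, 0.0, -1.334]
force: [0.9, 0.6, -0.6]
width: 0.0158
```

Call:
{"name": "move_arm", "arguments": {
  "deltas": [
    [0,0,0,0,0,0],
    [0,0,0,0,0,0],
    [0,0,0,0,0,0],
    [0,0,0,0,0,0],
    [0,0,0,0,0,0]
  ]
}}

```text
t: 18.7
eef_pos: [0.5437, 0.2229, 0.4622]
ee_rot: [3.141, -0.0, -1.335]
force: [-0.2, -0.6, -0.2]
width: 0.0158
```

```bash
python3 - <<'E'
from h import *
s=arm.get_state();print(s['eef_pos'],s['ee_rot'])
b=arm.grab_frame('top');a=arm.grab_frame('scene')
for n in('stylus_tip',):
    print([(np.round(r['xy'],1).tolist(),round(r['score'],2)) for r in arm.spot_point(n,'scene')])
print(proj('scene',s['eef_pos']-[0,0,.2693]))
f=lambda im,x,y,w,h,s:cv2.resize(im[y:y+h,x:x+w],None,fx=s,fy=s,interpolation=cv2.INTER_CUBIC)
out=np.hstack([f(a,310,60,120,180,3),f(b,385,195,110,90,3.5)[:300].repeat(1,0) if 0 else np.pad(f(b,385,195,110,90,4),((0,180),(0,0),(0,0)))])
cv2.imwrite('pics/h.png',out[:,:,::-1])
E
```

```text
[0.54374846 0.22290383 0.46223772] [ 3.14149983e+00 -3.51904739e-05 -1.33531978e+00]
[([368.6, 262.0], 0.83), ([409.3, 240.4], 0.78), ([339.8, 251.2], 0.7), ([382.4, 142.5], 0.58)]
[379.71619678 142.47031239]
```

View pics/h.png

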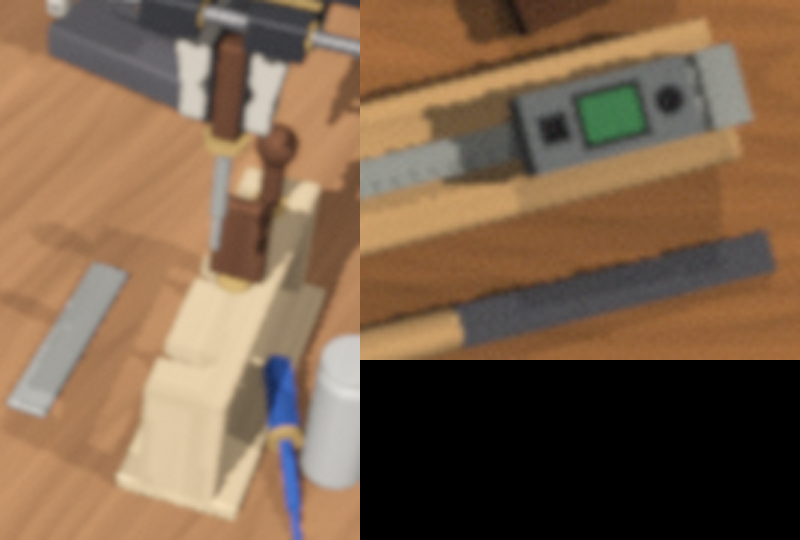

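Head still closed, and the empty slot is visible at crop (165,350). I check the stylus for tilt before inserting.

```bash
python3 - <<'E'
from h import *
p=np.array([.54375,.2229,.46224-.1593-.035])
for z in (.005,-.05,-.075): print(z,proj('scene',p+[0,0,z]).round(1),((proj('scene',p+[0,0,z])-[310,60])*3).round())
q=np.array([.5433,.2236,.1])
print('initially: top pred',proj('scene',q+[0,0,.065]),'seen 378.7,153.7; collar',proj('scene',q+[0,0,.003]),'seen 376.8,180; top cam',proj('top',q+[0,0,.065]),'seen 225.1,249.8',proj('top',q+[0,0,.003]),'231.5,250.3')
a=arm.grab_frame('scene');cv2.imwrite('pics/i.png',cv2.resize(a[65:215,345:425],None,fx=7,fy=4,interpolation=cv2.INTER_CUBIC)[:,:,::-1])
E
```

```text
0.005 [383.9 104.9] [222. 135.]
-0.05 [381.  131.3] [213. 214.]
-0.075 [379.7 142.5] [209. 247.]
initially: top pred [378.35292528 154.16821716] seen 378.7,153.7; collar [375.55639952 179.11341102] seen 376.8,180; top cam [224.087207   248.72203173] seen 225.1,249.8 [230.49458248 249.88698266] 231.5,250.3
```

View pics/i.png

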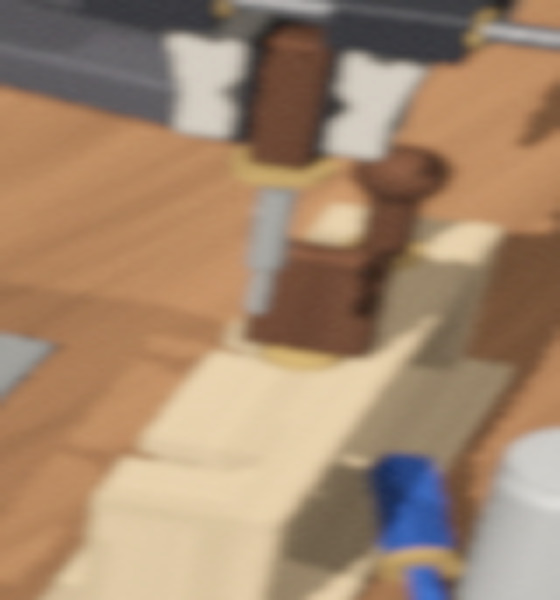

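No tilt: collar and tip are both about 2 px off the prediction in the same direction, which is camera bias. I lower at the same pose as the grasp.

Call:
{"name": "move_arm", "arguments": {
  "deltas": [
    [-0.4,0.7,-20,0,0,0],
    [0,0,-20,0,0,0],
    [0,0,-20,0,0,0],
    [0,0,-15,0,0,0],
    [0,0,-10,0,0,0]
  ]
}}

```text
t: 19.32
eef_pos: [0.5429, 0.224, 0.3755]
ee_rot: [3.14, -0.001, -1.335]
force: [-0.5, -0.0, -0.2]
width: 0.0159
```

Call:
{"name": "move_arm", "arguments": {
  "deltas": [
    [0,0,-8,0,0,0],
    [0,0,-8,0,0,0],
    [0,0,-8,0,0,0],
    [0,0,-8,0,0,0],
    [0,0,0,0,0,0]
  ]
}}

```text
t: 19.73
eef_pos: [0.5429, 0.2244, 0.3437]
ee_rot: [3.14, -0.0, -1.334]
force: [-1.1, 0.5, 0.1]
width: 0.0163
```

Call:
{"name": "move_arm", "arguments": {
  "deltas": [
    [0,0,-6,0,0,0],
    [0,0,-6,0,0,0],
    [0,0,-6,0,0,0],
    [0,0,-4,0,0,0],
    [0,0,0,0,0,0]
  ]
}}

```text
t: 20.15
eef_pos: [0.543, 0.2244, 0.3221]
ee_rot: [3.14, -0.001, -1.334]
force: [0.1, 0.6, 0.1]
width: 0.0159
```

Call:
{"name": "move_arm", "arguments": {
  "deltas": [
    [0.3,-0.7,-6,0,0,0],
    [0,0,-7,0,0,0],
    [0,0,-7,0,0,0],
    [0,0,-5,0,0,0],
    [0,0,0,0,0,0]
  ]
}}

```text
t: 20.57
eef_pos: [0.5432, 0.2236, 0.2966]
ee_rot: [3.139, -0.001, -1.334]
force: [0.3, 0.3, -0.6]
width: 0.0161
```

Call:
{"name": "move_arm", "arguments": {
  "deltas": [
    [0,0,-1.5,0,0,0],
    [0,0,-1,0,0,0],
    [0,0,0,0,0,0],
    [0,0,0,0,0,0],
    [0,0,0,0,0,0]
  ]
}}

```text
t: 20.98
eef_pos: [0.5436, 0.2239, 0.296]
ee_rot: [-3.141, 0.0, -1.334]
force: [0.5, -0.5, -0.0]
width: 0.0157
```

Call:
{"name": "move_arm", "arguments": {
  "deltas": [
    [0,0,-1,0,0,0],
    [0,0,-0.5,0,0,0],
    [0,0,0,0,0,0],
    [0,0,0,0,0,0],
    [0,0,0,0,0,0]
  ]
}}

```text
t: 21.4
eef_pos: [0.5436, 0.2238, 0.2942]
ee_rot: [3.142, -0.0, -1.334]
force: [-1.0, -0.1, -1.2]
width: 0.0157
```

Call:
{"name": "move_arm", "arguments": {
  "deltas": [
    [0,0,0,0,0,0],
    [0,0,0,0,0,0],
    [0,0,0,0,0,0],
    [0,0,0,0,0,0],
    [0,0,0,0,0,0]
  ]
}}

```text
t: 21.82
eef_pos: [0.5435, 0.2238, 0.2942]
ee_rot: [-3.142, 0.0, -1.334]
force: [0.6, -0.4, -0.4]
width: 0.0156
```

Back at the grasp height with no contact force. I open, rise and look.

Call:
{"name": "move_arm", "arguments": {
  "deltas": [
    [0,0,0,0,0,0],
    [0,0,0,0,0,0],
    [0,0,0,0,0,0],
    [0,0,0,0,0,0],
    [0,0,0,0,0,0]
  ],
  "claw": 0
}}

```text
t: 22.23
eef_pos: [0.5436, 0.2239, 0.2943]
ee_rot: [-3.141, -0.0, -1.334]
force: [0.9, -0.0, -1.0]
width: 0.0438
```

Call:
{"name": "move_arm", "arguments": {
  "deltas": [
    [0,0,0,0,0,0],
    [0,0,0,0,0,0],
    [0,0,0,0,0,0],
    [0,0,0,0,0,0],
    [0,0,0,0,0,0]
  ]
}}

```text
t: 22.65
eef_pos: [0.5436, 0.2238, 0.2942]
ee_rot: [3.142, -0.0, -1.334]
force: [0.3, -0.6, 0.4]
width: 0.077
```

Call:
{"name": "move_arm", "arguments": {
  "deltas": [
    [0,0,15,0,0,0],
    [0,0,35,0,0,0],
    [0,0,40,0,0,0],
    [0,0,40,0,0,0],
    [0,0,20,0,0,0]
  ]
}}

```text
t: 23.07
eef_pos: [0.5441, 0.2238, 0.4498]
ee_rot: [-3.136, 0.001, -1.334]
force: [0.8, -0.1, 0.2]
width: 0.0875
```

Call:
{"name": "move_arm", "arguments": {
  "deltas": [
    [0,-30,0,0,0,0],
    [0,-30,0,0,0,0],
    [0,-30,0,0,0,0],
    [0,-30,0,0,0,0],
    [0,-30,0,0,0,0]
  ]
}}

```text
t: 23.48
eef_pos: [0.5432, 0.0726, 0.4444]
ee_rot: [-3.141, 0.0, -1.334]
force: [0.9, -0.5, 0.1]
width: 0.0875
```

```bash
python3 - <<'E'
from h import *
b=arm.grab_frame('top');a=arm.grab_frame('scene')
f=lambda im,x,y,w,h,s:cv2.resize(im[y:y+h,x:x+w],None,fx=s,fy=s,interpolation=cv2.INTER_CUBIC)
L=f(a,330,95,100,150,4);R=np.vstack([f(b,125,210,125,100,3.2)[:300],f(b,385,195,125,94,3.2)[:300]])
cv2.imwrite('pics/j.png',np.hstack([L,R])[:,:,::-1])
for n,c in(('round_well','top'),('head_top','top')):
    for r in arm.spot_point(n,c)[:1]: print(n,r['xy'],atz(c,r['xy'],.074))
E
```

```text
head_top [445.1, 223.8] [ 0.58497005 -0.18757419  0.074     ]
```

View pics/j.png

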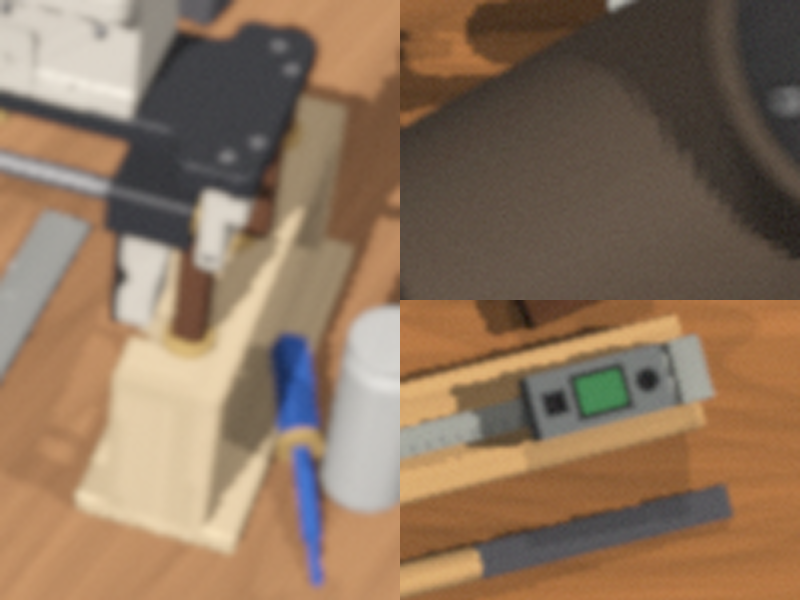

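The stylus collar sits on the plate at scene crop (190,340) and the head is still closed. I clear the view for one last look.

Call:
{"name": "move_arm", "arguments": {
  "deltas": [
    [0,-30,0,0,0,0],
    [0,-30,0,0,0,0],
    [0,-30,0,0,0,0],
    [0,-30,0,0,0,0],
    [0,-30,0,0,0,0]
  ]
}}

```text
t: 24.1
eef_pos: [0.5437, -0.0764, 0.4442]
ee_rot: [-3.141, 0.0, -1.333]
force: [1.3, 0.3, -0.1]
width: 0.0876
```

Call:
{"name": "move_arm", "arguments": {
  "deltas": [
    [0,-20,0,0,0,0],
    [0,-10,0,0,0,0],
    [0,0,0,0,0,0],
    [0,0,0,0,0,0],
    [0,0,0,0,0,0]
  ]
}}

```text
t: 24.52
eef_pos: [0.5438, -0.1051, 0.4441]
ee_rot: [-3.142, 0.0, -1.333]
force: [-0.2, 0.1, -0.1]
width: 0.088
```

```bash
python3 - <<'E'
from h import *
b=arm.grab_frame('top');a=arm.grab_frame('scene')
f=lambda im,x,y,w,h,s:cv2.resize(im[y:y+h,x:x+w],None,fx=s,fy=s,interpolation=cv2.INTER_CUBIC)
L=f(a,330,95,100,150,4);R=np.vstack([f(b,125,210,125,100,3.2)[:300],f(b,385,195,125,94,3.2)[:300]])
cv2.imwrite('pics/k.png',np.hstack([L,R])[:,:,::-1])
E
```

```text
(no output)
```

View pics/k.png

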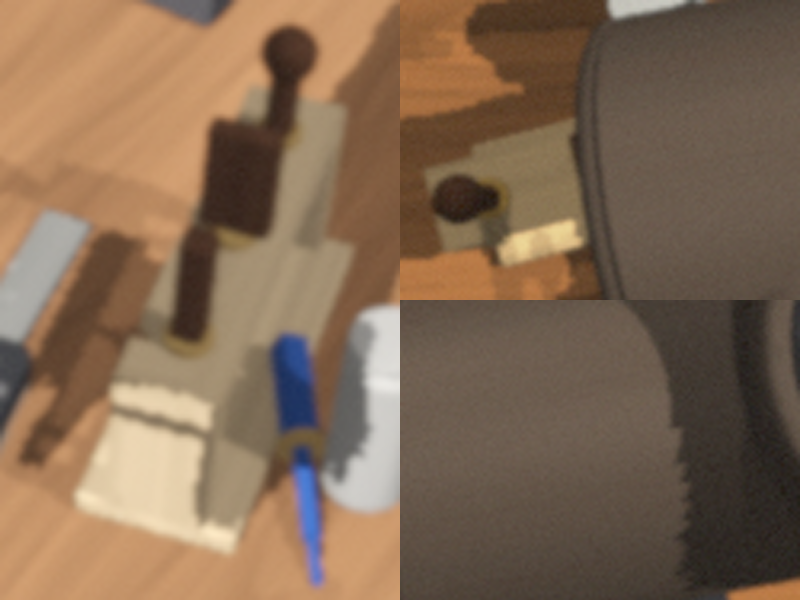

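All three tools hang upright: stylus at crop (190,290), scraper (240,175), burnisher (290,60). The gripper is clear, so I hand in.

```bash
python3 -c "
from station import arm
print(arm.job_done())"
```

```text
the job is handed in; nothing more can be done
None
```

I zeroed the gauge and handed the job in at about 24.5 s of the 72 s allowed; the hand-in reports no verdict.

- **Closing the jaws:** I slid the head until it hit the hard stop, at about 19 N. Pictures after releasing it, after the press and just before hand-in show it tight against the fixed jaw.
- **Pressing the round button:** I pushed it with the stylus tip until it bottomed out, and force rose stiffly to 14.6 N with the tip about 65 mm above the bench. I never went near the square button.
- **Returning the stylus:** I lowered it into its own slot from the same pose I grasped it at, with no contact force. The last picture shows it upright on its collar, with the scraper and burnisher still hanging in place.

- **Look-alikes fell over:** the blue and green look-alikes, which stood loose on their pins, were lying on the bench when I looked mid-run. I felt no contact with them and think they toppled on their own, but I can't rule out a touch.
- **Indirect checks:** I judged the button's full travel only from force and height, because the gripper hid it. The scene camera put the held stylus about 2 px from where I calculated; I took that as calibration bias, and the insertion went cleanly.

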